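Pump up the microscope's air cushion

TASK

The air cushion under the microscope is low: pump it up with the hand pump on the bench, by pressing the plunger's black knob down with the fingertips and letting it spring back up, again and again, until the steel indicator pin beside it stands fully out. Only press the knob (do not pull it up), do not touch the pin, leave the bottle, slide box and dish where they stand, and finish clear of the pump with the knob sprung back up.

Things in the scene. Friction and masses are not known exactly. Their poses are not given: they have to be found in the camera images.
- pump: the hand pump, fixed to the bench: white casing 100 mm (its x) by 180 mm (its y), 70 mm high, with a flat gauge dial (for show) 3 mm high in the middle of its top and an air port 26 mm long on its +x side. Origin: centre of its underside; z up. The plunger stands at y = +45 mm, the indicator pin at y = -45 mm (both x = 0)
- knob_top (a point): centre of the flat top of the plunger's knob, a black disc with an aluminium inlay, 44 mm across and 18 mm thick, on a 16 mm steel stem. Sprung up, its top is 118 mm above the bench (48 mm above the casing); pressed home it is 94 mm above the bench
- plunger (a joint): plunger travel in m, positive downwards: 0 sprung up, 0.024 pressed home on a hard stop. The push needed grows from near nothing to about 6 N near the bottom; a spring lifts it back by itself within 0.3 s. A stroke counts if it is pressed home (at least 21 mm) and let up to less than 4 mm before the next
- pin_tip (a point): centre of the top of the indicator pin, a round upright steel pin 12 mm across that rises out of a black bezel (top 76 mm above the bench). Its tip is 80 to 94 mm above the bench at the start and 116 mm when fully out, when a black rubber band 6 mm wide around the pin's foot has just come out of the bezel
- pin (a joint): height of the indicator pin in m, positive upwards: 0 all the way in, 0.036 fully out. A ratchet lifts it 7 mm with each full press of the plunger (the first press less or up to 10 mm) and it stays there: 0.029, then 0.036. 3 to 5 strokes are needed, as its start differs (0 to 0.014); once it is fully out, further strokes do nothing
- reagent: bystander: amber glass bottle, 48 mm across, 100 mm high; origin at the centre of its underside
- slide_box: bystander: closed grey box for slides, 80 by 60 by 32 mm high; origin at the centre of its underside
- dish: bystander: lidded glass dish, 63 mm across, 15 mm high; origin at the centre of its underside
Not all that is in view belongs to the job. What is meant by the pump is not purple, and is the smaller of those in its own colour.

How it is judged:
By the outcome, as a careful person would: the job done as asked, in the order asked, and still so for the second after the job is handed in, with the robot touching nothing.
It also fails if it takes over 51 s, if anything falls off the work surface, if the arm or the gripper's body presses on something with over 40 N, if the wrist force passes 120 N, or if a joint passes its speed limit or range.

ROBOT

A 6-joint arm with a two-finger parallel gripper is mounted at the origin on the work surface. World frame = base frame: x ahead of the robot, y to its left, z up, the work surface at z = 0. Lengths are in m, angles in degrees, forces in N, time in s.
With the tool pointing down it reaches from about 0.325 to 0.775 m from the base axis. Payload 5.5 kg.
Tool frame: the origin (TCP) lies at the centre of the arm's flange, where the gripper is bolted on; the fingertips stand 182 mm ahead of it and the grasp point (between the pads) lies 163 mm ahead of it; z points along the fingers, y is the line along which they close (so a half turn about z gives the same grasp; the last joint's range is limited). The gripper opens to 88 mm and grips with 3 to 60 N. Pads are 20 mm wide; open, the fingers measure 115 mm over their backs; the gripper's body (75 mm by 178 mm) begins 61 mm behind the grasp point.
Start: joints at [62.412, 5.22, 70.514, -0, 104.267, -3.249], TCP at [0.247, 0.547, 0.405] pointing down, gripper open.
Joint ranges: [-164.24, 164.24], [-49.07, 125.15], [9.68, 141.18], [-86.29, 266.29], [3.28, 154.24], [-151.56, 151.56]. Speed limits (degrees/s): [147.25, 147.25, 172.46, 180, 180, 180].

INTERFACE

Orientations are given as [roll, pitch, yaw] about the fixed x, y, z axes, in that order (R = Rz(yaw) Ry(pitch) Rx(roll)).
In Python, from station import r gives the robot as it stands. The module is installed in compiled form; this text tells all that it offers. Calls block until the motion is done:
- r.reach(position, orientation): joint-space move of the TCP to a pose.
- r.servo_line(position, rotation=None, speed=0.15): straight line of the TCP; rotation=None keeps the orientation; speed is the mean speed in m/s.
- r.move_joints(angles): joint-space move.
- r.let_go() and r.grab(squeeze=None): open the fingers fully, or close them until they stop; squeeze is the grip in N (None keeps the last).
- r.wait(seconds).
- r.inverse_kinematics(position, orientation): joint angles nearest the present ones, or None.
- r.sense(): the state.
- r.snapshot(name): name is "scene" or "top"; returns a dict with "frame" (420x560x3 uint8, red, green, blue), "fx", "fy", "cx", "cy" (pixels), "dist_coeffs" ([k1, k2, p1, p2, k3] as OpenCV has them; the pictures are not rectified), "R" (3x3) and "t" (3): a world point X has camera coordinates R X + t. Camera axes: x right, y down, z forward; pixel columns grow to the right and rows downward; lengths in m; the calibration is good to about 2 mm. A picture is of the moment at which its call begins. There is no depth.
A pose or a line that the arm cannot do raises r.IKError and nothing moves.
- r.hand_in(): hands the job in; it is judged then, once.
The state is a dict: "clock": time; "joints": joint angles; "joint_vel": joint speeds; "joint_torque": joint torques, N m; "tcp_pos": TCP position; "orientation": TCP orientation; "contact_force": force on the tool from outside, world axes, zero at the start; "torque": the same for the moment, N m; "opening": finger opening in m; "gripper_force": force on a finger pad.
Only numpy, scipy, OpenCV 4.12 (cv2) and the standard library are available. Lean on these libraries where they do the work, as an engineer would, in place of code of your own. Each camera call takes 0.05 s, during which the arm holds its last target. There are 200 camera calls.

## Working session

There is one attempt and no reset: what is moved stays moved. The work goes in short steps, each a Python script; the robot and the scene stay as the last script left them, time stands still between calls to the robot, and variables do not carry over. Pictures are saved under pics/ and viewed, at most 10 in all, crops included, and the job is handed in when it is done.

```bash
mkdir -p pics; python3 - <<'E'
from station import r
import cv2,pickle
d={}
for n in("scene","top"):
    s=r.snapshot(n);d[n]=s;cv2.imwrite(f"pics/{n}0.png",s["frame"][:,:,::-1])
    print(n,s["fx"],s["cx"],s["cy"],s["dist_coeffs"],s["R"],s["t"])
pickle.dump(d,open("d0.pkl","wb"));print(r.sense())
E
```

```text
scene 493.63300660470446 278.37997141079006 199.49969824400043 [-0.16545006  0.          0.          0.          0.        ] [[-0.02968357  0.99949996  0.01089595]
 [ 0.82096823  0.03059693 -0.57015348]
 [-0.57020176 -0.00797896 -0.82146594]] [-0.04260687 -0.41009126  1.35719648]
top 419.85448715217643 276.7746668697474 209.37342755898325 [-0.00326312  0.          0.          0.          0.        ] [[ 0.03810191 -0.99927061 -0.00254788]
 [-0.97474583 -0.03660509 -0.22029671]
 [ 0.22004276  0.01087726 -0.97542958]] [0.0354943  0.58107444 0.6816181 ]
{'clock': 0.1, 'joints': array([ 6.24121947e+01,  5.25956622e+00,  7.05747255e+01,  1.49370512e-04,
        1.04268496e+02, -3.24767175e+00]), 'joint_vel': array([ 0.00551882, -0.0174638 , -0.17430289, -0.01017947, -0.02136287,
       -0.04728222]), 'joint_torque': array([ 2.12501305e-03, -4.47859418e+01, -4.07566774e+01,  6.99379086e-02,
        2.84536678e-02, -6.04839170e-05]), 'tcp_pos': array([0.24730671, 0.54671745, 0.40361412]), 'orientation': array([-1.79897386e+02, -5.96773380e-03,  1.55659898e+02]), 'contact_force': array([ 0.31763044, -0.84565452, -0.17235381]), 'torque': array([ 0.02032714, -0.01802319, -0.02060772]), 'gripper_force': 0.0, 'opening': 0.08772586011204583}
```

View pics/scene0.png

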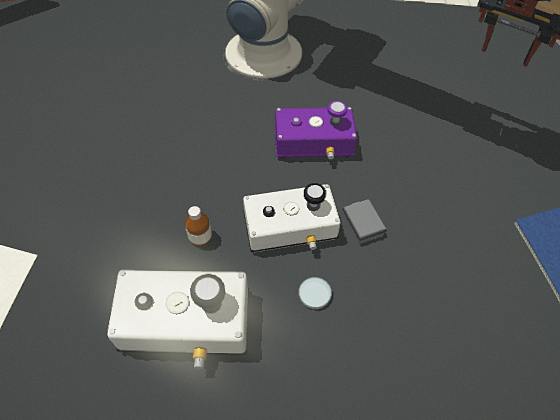

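View pics/top0.png

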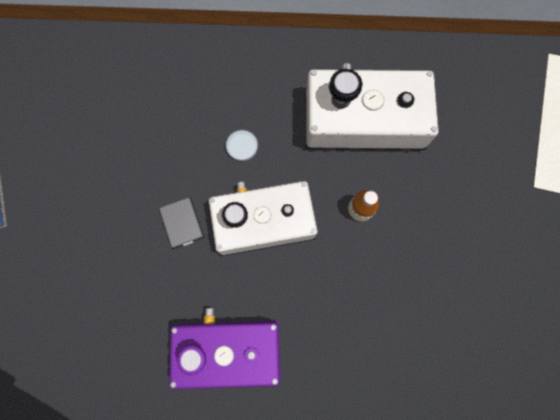

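Candidates, by knob pixel in scene / top: purple pump (338,107)/(190,358), excluded by colour. Large white pump (207,292)/(346,85). Small white pump (315,193)/(235,214), which is the one I choose. The bottle is at top (365,205), the box at (182,223) and the dish at (242,145).

```bash
cat > h.py <<'E'
import numpy as np,cv2
def ray(s,px):
    K=np.array([[s["fx"],0,s["cx"]],[0,s["fy"],s["cy"]],[0,0,1]])
    u=cv2.undistortPoints(np.array([[px]],float),K,np.array(s["dist_coeffs"]))[0,0]
    R=np.array(s["R"]);return -R.T@s["t"],R.T@np.array([u[0],u[1],1])
def on(s,px,z):
    c,d=ray(s,px);return c+d*(z-c[2])/d[2]
def inlay(s,px,rad=16):
    # bright blob enclosed by the dark ring around px
    g=cv2.cvtColor(s["frame"],cv2.COLOR_RGB2GRAY);x,y=map(int,px)
    m=(g[y-rad:y+rad+1,x-rad:x+rad+1]>100).astype(np.uint8)
    n,l,st,c=cv2.connectedComponentsWithStats(m,connectivity=4)
    k=l[rad,rad];return c[k]+[x-rad,y-rad],st[k]
E
python3 - <<'E'
import pickle,cv2,numpy as np
from h import *
d=pickle.load(open("d0.pkl","rb"))
for n,p in(("top",(235,214)),("scene",(315,192))):
    c,st=inlay(d[n],p);print(n,c,st,"knob",on(d[n],c,.118))
print("pin",on(d["top"],(288,210),.087),on(d["scene"],(268.5,211),.087))
# casing rectangle top view
s=d["top"];f=s["frame"].astype(int);m=((f.min(2)>150)).astype(np.uint8)
cs,_=cv2.findContours(m,cv2.RETR_EXTERNAL,cv2.CHAIN_APPROX_SIMPLE)
for c in cs:
    if cv2.contourArea(c)>2000:
        b=cv2.boxPoints(cv2.minAreaRect(c));P=np.array([on(s,q,.07)[:2] for q in b]);print(b.astype(int).tolist(),P.round(3).tolist(),np.linalg.norm(np.diff(P,axis=0),axis=1),P.mean(0))
for n,p in(("bottle",(371,198)),("dish",(242,145)),("box",(182,222))):print(n,on(s,p,{"bottle":.1,"dish":.015,"box":.032}[n]))
a=[cv2.resize(d[n]["frame"][y-40:y+50,x-60:x+60],None,fx=3.3,fy=3.3,interpolation=cv2.INTER_CUBIC) for n,x,y in(("scene",295,210),("top",260,214))]
cv2.imwrite("pics/crop.png",np.hstack(a)[:,:,::-1])
E
```

```text
top [234.12456747 213.40484429] [  6   6  19  19 289] knob [0.5578988  0.12670452 0.118     ]
scene [314.62048193 190.95180723] [  8   9  16  13 166] knob [0.55685137 0.12711739 0.118     ]
pin [0.5739387  0.03782578 0.087     ] [0.58545889 0.04000877 0.087     ]
[[207, 197], [307, 180], [317, 234], [216, 251]] [[0.595, 0.182], [0.634, 0.004], [0.536, -0.015], [0.499, 0.158]] [0.18218775 0.09955252 0.17695438] [0.56585754 0.08215874]
[[309, 70], [437, 70], [437, 135], [309, 135]] [[0.853, 0.006], [0.862, -0.238], [0.729, -0.232], [0.72, 0.004]] [0.24421149 0.132951   0.23525595] [ 0.79119591 -0.11487066]
[[534, 54], [559, 54], [559, 192], [534, 192]] [[0.903, -0.426], [0.905, -0.474], [0.629, -0.444], [0.627, -0.399]] [0.04821926 0.27817692 0.04458163] [ 0.76610136 -0.43588339]
bottle [ 0.59723179 -0.10242958  0.1       ]
dish [0.71780245 0.13135223 0.015     ]
box [0.55626616 0.23182283 0.032     ]
```

View pics/crop.png

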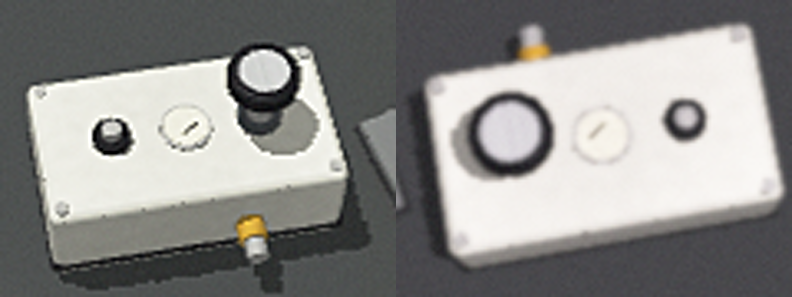

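The two views agree on the knob to about 1 mm (0.5574, 0.127), and the casing measures 180 x 100 mm, so this is the right pump. The crop shows a black knob with an inlay, and the pin in its bezel on the other side. I'll go above it and make the first stroke.

```bash
python3 - <<'E'
from station import r
import cv2
o=[180,0,103];x,y=.5574,.1269
r.grab(5)
r.reach([x,y,.36],o)
def p(t):
    s=r.sense();print(t,round(s["clock"],2),s["tcp_pos"].round(4),s["contact_force"].round(1),round(s["opening"],4))
p("above")
r.servo_line([x,y,.302],speed=.1);p("near")
for z in(.290,.282,.279,.277):
    r.servo_line([x,y,z],speed=.06);r.wait(.1);p(z)
s=r.snapshot("scene");cv2.imwrite("pics/press.png",cv2.resize(s["frame"][120:300,180:420],None,fx=3,fy=3)[:,:,::-1])
r.servo_line([x,y,.312],speed=.1);r.wait(.3);p("up")
E
```

```text
above 3.34 [0.5572 0.1278 0.3602] [-0.1  0.3  0.1] 0.0004
near 4.08 [0.5575 0.127  0.3024] [-0.9 -0.1  0.5] 0.0003
0.29 4.53 [0.5575 0.1269 0.2905] [1.  0.6 2.6] 0.0004
0.282 4.91 [0.5576 0.1269 0.2825] [3.  0.6 4.4] 0.0006
0.279 5.26 [0.5576 0.1269 0.2795] [1.2 0.1 4.5] 0.0003
0.277 5.61 [0.5576 0.1269 0.2777] [ 1.1 -0.3  5.2] 0.0007
up 6.46 [0.5573 0.1269 0.3112] [-0.4  0.6 -0.4] -0.0003
```

View pics/press.png

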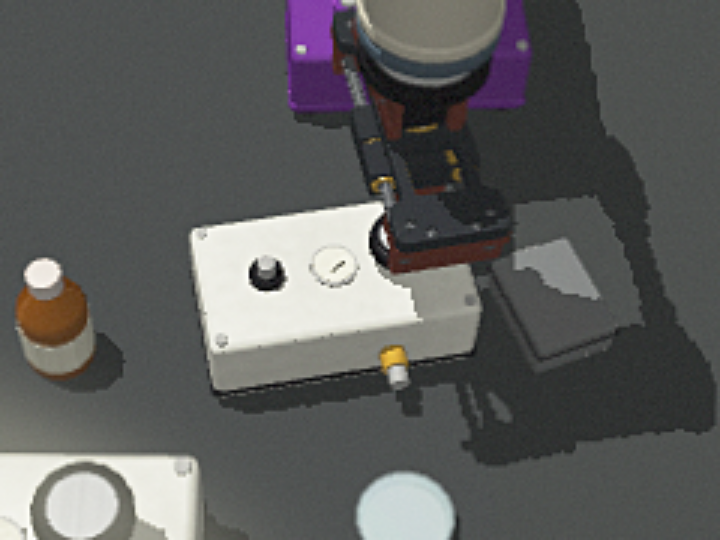

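The first stroke went about 22 mm, and the pin is at scene (268,208), clear of the gripper. I'll do more strokes, slightly deeper, with a picture of the pin after each.

```bash
python3 - <<'E'
from station import r
import cv2,numpy as np
x,y=.5574,.1269
def crops():
    return np.vstack([cv2.resize(r.snapshot(n)["frame"][b-25:b+20,a-24:a+24],None,fx=4,fy=4,interpolation=cv2.INTER_CUBIC) for n,a,b in(("scene",268,207),("top",288,210))])
C=[crops()]
for k in range(3):
    r.servo_line([x,y,.2752],speed=.06);r.wait(.15);s=r.sense();print(s["tcp_pos"].round(4),s["contact_force"].round(1))
    r.servo_line([x,y,.312],speed=.1);r.wait(.4);C.append(crops())
print(r.sense()["clock"]);cv2.imwrite("pics/pin1.png",np.hstack(C)[:,:,::-1])
E
```

```text
[0.5576 0.1269 0.2763] [-0.1 -0.3  7.5]
[0.5576 0.1269 0.2763] [-1.5  0.8  8.9]
[0.5576 0.1269 0.2763] [-0.2 -0.2  8.3]
12.3583
```

View pics/pin1.png

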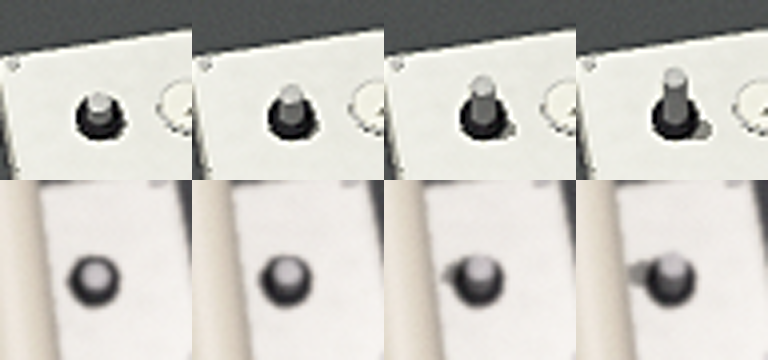

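The pin rises about 8 px (enlarged) with each stroke, and the plunger reaches its stop (8 N). Extra strokes are harmless, so I'll do two or three more, then back off and check that the height has levelled off.

```bash
python3 - <<'E'
from station import r
import cv2,numpy as np
from h import *
x,y=.5574,.1269
def crops():
    return np.vstack([cv2.resize(r.snapshot(n)["frame"][b-25:b+20,a-24:a+24],None,fx=4,fy=4,interpolation=cv2.INTER_CUBIC) for n,a,b in(("scene",268,207),("top",288,210))])
C=[]
for k in range(3):
    r.servo_line([x,y,.2750],speed=.06);r.wait(.15);s=r.sense();print(s["tcp_pos"].round(4),s["contact_force"].round(1))
    r.servo_line([x,y,.312],speed=.1);r.wait(.4);C.append(crops())
r.servo_line([x,y,.40],speed=.15)
r.reach([.40,.30,.42],[180,0,126]);r.wait(.3)
print(r.sense()["clock"])
# where tip of a fully-out pin should appear (pin at pump y=-45), for several heights
s=r.snapshot("scene");u=np.array([.0152,.0893]);P=np.array([x,y])-.09*np.array([-.20,.98])
K=np.array([[s["fx"],0,s["cx"]],[0,s["fy"],s["cy"]],[0,0,1]])
for z in(.076,.102,.109,.116):
    q=cv2.projectPoints(np.array([[*P,z]]),cv2.Rodrigues(np.array(s["R"]))[0],np.array(s["t"]),K,np.array(s["dist_coeffs"]))[0].ravel();print(z,q,(q-[244,182])*4)
C.append(crops());cv2.imwrite("pics/pin2.png",np.hstack(C)[:,:,::-1])
cv2.imwrite("pics/after.png",cv2.resize(s["frame"][120:320,160:420],None,fx=3,fy=3,interpolation=cv2.INTER_CUBIC)[:,:,::-1])
E
```

```text
[0.5576 0.1269 0.2763] [-1.6  0.5  9.4]
[0.5576 0.127  0.2763] [-0.2 -0.   8.6]
[0.5576 0.1269 0.2763] [ 0.4 -0.9  8.9]
20.125
0.076 [268.07418595 209.78926013] [ 96.29674381 111.15704051]
0.102 [267.98854444 202.2796425 ] [95.95417776 81.11857   ]
0.109 [267.96496081 200.19928598] [95.85984325 72.79714391]
0.116 [267.94114893 198.09328899] [95.76459574 64.37315598]
```

View pics/pin2.png

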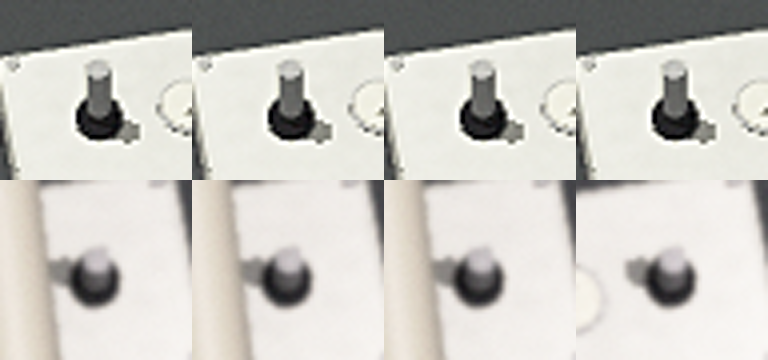

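View pics/after.png

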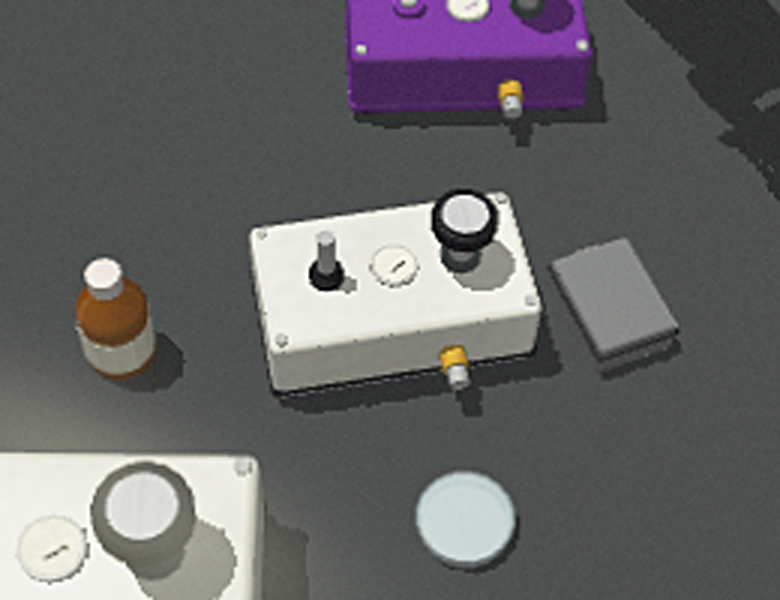

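The pin's tip (enlarged row ~67; 116 mm predicts 64) stayed the same over the last three strokes, so it is fully out. The knob is back up, the arm is clear and the other objects haven't moved.

```bash
python3 -c "
from station import r
print(r.hand_in())"
```

```text
the job is handed in; nothing more can be done
None
```

The job is handed in: seven presses on the small white pump brought the indicator pin fully out, and the arm finished clear at about 20 s with the knob sprung back up and the bottle, slide box and dish untouched.

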